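# Feel for the blind hole of a spacer and hold it hole-up

### The job

The aluminium spacer in the V-block has a blind hole in only one of its ends. Try an end of it square-on on the spring feeler pin, pushing it a good centimetre past the pin's resting tip, to feel which end is hollow; then turn the spacer and finish holding it still in the gripper, upright with its hole facing straight up, well clear above the bench (a good 15 cm) and touching nothing else. The program finishes while holding it, and the other things on the bench are left where they are.

Things in the scene. Friction and masses are not known exactly. Their poses are not given: they have to be found in the camera images.
- spacer: the blind spacer: plain turned aluminium cylinder, 40 mm across, 80 mm long, about 0.2 kg, lying in the V-block. Origin at its middle, x axis along its length. One of its flat ends (not told which) has a blind hole 26 mm across, 38 mm deep; the other end is solid. Outside both ends look the same
- vblock: fixed dark steel V-block; origin on the bench under its middle, x along the groove, open at both ends. Block 32 mm wide (narrower than the spacer: fingers pass on either side), 56 mm long; foot plate 60 x 70 x 8 mm. The lying spacer's axis is 70 mm above the bench, its middle over the block's; it can lie in the groove either way round
- feeler_rest (a point): resting tip of the feeler pin, 100 mm above the bench. Its x axis points level from the tip along the pin into the stand: push the spacer that way. The pin is 8 mm across and sticks out 70 mm in front of its 22 mm round guide
- feeler (a joint): how far the pin is pushed in, in m: 0 at rest, up to 0.030; light spring, about 0.5 N at first and 0.22 N more per mm. A solid end pushes it in, a hole lets it stay at rest
- stand: fixed blue feeler stand that carries the pin; origin on the bench straight below the pin's resting tip, axes as feeler_rest. Post 26 x 36 mm, 118 mm high, near face 87 mm behind the tip; foot 90 mm wide, 16 mm high, starting 55 mm behind it
- bearing: bystander: ball bearing ring, outer 52, bore 24, 16 high, lying flat; origin at its underside on the bench. Leave it alone
- wrench: bystander: steel open-ended spanner about 170 long, lying flat; origin at its underside on the bench. Leave it alone
- flange: bystander: dark steel flange, 80 across, 30 high; origin at its underside on the bench. Leave it alone
- grease: bystander: small jar with black lid, 60 across, 85 high; origin at its underside on the bench. Leave it alone
- bolt: bystander: hexagon-headed steel bolt standing on its head, 45 high; origin at its underside on the bench. Leave it alone

How it is judged:
By the outcome, as a careful person would: the job done as asked, in the order asked, and still so for the second after the job is handed in, while the arm keeps its last pose, push and grip.
It also fails if it takes over 67 s, if anything falls off the work surface, if the arm or the gripper's body presses on something with over 40 N, if the wrist force passes 120 N, or if a joint passes its speed limit or range.

### The arm

A 6-joint arm with a two-finger parallel gripper is mounted at the origin on the work surface. World frame = base frame: x ahead of the robot, y to its left, z up, the work surface at z = 0. Lengths are in m, angles in rad, forces in N, time in s.
With the tool pointing down it reaches from about 0.425 to 0.95 m from the base axis. Payload 3.5 kg.
Tool frame: the origin (TCP) lies between the finger pads; the fingertips stand 22 mm ahead of it and the grasp point (between the pads) lies 3 mm ahead of it (ctrl.nose_length is the z of the fingertips in the tool frame, in m); z points along the fingers, y is the line along which they close (so a half turn about z gives the same grasp; the last joint's range is limited). The gripper opens to 85 mm and grips with 20 to 120 N. Pads are 22 mm wide; open, the fingers measure 114 mm over their backs; the gripper's body (76 mm by 85 mm) begins 54 mm behind the grasp point. The pads swing forward as they close: fully open they stand 13 mm farther back than shut.
Start: joints at [-1.306, 0.286, 1.577, -0, 1.279, -0.15], TCP at [0.272, -0.618, 0.253] pointing down, gripper open.
Joint ranges: [-2.77, 2.77], [-0.9, 2.22], [0.21, 2.48], [-1.53, 4.67], [0.24, 2.81], [-2.84, 2.84]. Speed limits (rad/s): [2.79, 2.79, 3.14, 3.14, 3.14, 3.14].

### API

Orientations are given as a unit quaternion [x, y, z, w].
In Python, from plant import ctrl gives the robot as it stands. The module is installed in compiled form; this text tells all that it offers.
- The arm moves only by the tool send_rows, never from a script. Its argument "rows" is text: rows parted by semicolons, each of 7 numbers parted by spaces: the turn, a rotation vector about the tool's x, y, z in shares of 4 rad (1.0 is 4 rad), then the shift along the tool's x, y, z in normalised numbers (1 is 750 mm), then the opening, from -1 (shut) to 1 (fully open). A call has 1 to 8 rows; each row is the pose to reach, as a shift and turn from the pose commanded when the call began, along the tool's axes at that moment; what a row does not reach only later rows make up. A row lasts 1/8 s, in which the tool goes at most 62.5 mm and 10.7 degrees, less where a joint would pass 70% of its speed; a pose out of reach is approached as far as the arm can. A call with a gripper value outside its range is refused whole. The fingers move at their own pace and stop on an object; "grip_force" is the grip in N (left out, the last holds). Time passes only in rows, so rows that repeat a pose let the fingers close. It gives the time, the measured TCP pose, the force, the opening and the grip force at its end, in the units of the state.
- ctrl.get_state(): the state, without advancing time (a new reading comes with each control period).
- ctrl.read_camera(name): name is "side" or "top"; returns a dict with "color" (384x512x3 uint8, red, green, blue), "fx", "fy", "cx", "cy" (pixels), "extrinsics" (4x4, takes a point from world to camera coordinates). Camera axes: x right, y down, z forward; pixel columns grow to the right and rows downward; lengths in m; the calibration is good to about 2 mm. A picture is of the moment at which its call begins. There is no depth.
- ctrl.sign_off(): hands the job in; it is judged then, once.
Trained networks look in a picture, given as the dict that the camera call returned (one of the last four; its "shot" number tells which), for a name from the list of things; names that differ only in an ending like _2 or _b are one class to them, and where a whole thing is asked for, a point or a joint stands for the part that bears it (a point fixed in the world has none). Each returns a list of dicts, best first, with "p" (0 to 1); they miss things now and then, are a little off and sometimes report something else, mostly with a low value. They report only what shows in the picture. A call takes as long as a camera call.
- ctrl.look_for(picture, target): "position" ([x, y, z] in m, in the coordinates of the camera as it stood for that picture, good to about 4 mm: the middle of the surface that is visible of it).
The state is a dict: "time": time; "qpos": joint angles; "dq": joint speeds; "joint_efforts": joint torques, N m; "eef_pos": TCP position; "tcp_rot": TCP orientation; "contact_force": force on the tool from outside, world axes, zero at the start; "wrist_torque": the same for the moment, N m; "opening": opening from 0.0 (shut) to 1.0 (fully open); "finger_force": force on a finger pad.
Only numpy, scipy, OpenCV 4.12 (cv2) and the standard library are available. Lean on these libraries where they do the work, as an engineer would, in place of code of your own. Each camera call takes 0.05 s, during which the arm holds its last target. There are 200 camera calls.

## Working session

There is one attempt and no reset: what is moved stays moved. The work goes in short steps, Python scripts to look and compute and a tool call to move; the robot and the scene stay as the last step left them, time stands still between calls to the robot, and variables do not carry over. Pictures are saved under pics/ and viewed, at most 10 in all, crops included, and the job is handed in when it is done.

Besides the shell and the picture viewer there is one more tool, called as name(argument=value, ...) on one line, values as JSON. send_rows: Moves the arm, as the interface text tells. Its arguments: {"type":"object","properties":{"rows":{"type":"string"},"grip_force":{"type":"number"}},"required":["rows"]}

```bash
mkdir -p pics
cat > h.py <<'E'
import numpy as np, cv2
from plant import ctrl
from scipy.spatial.transform import Rotation as R
def look(cam,names,fn=None):
    p=ctrl.read_camera(cam); E=np.array(p["extrinsics"]); Ei=np.linalg.inv(E)
    if fn: cv2.imwrite(fn,p["color"][:,:,::-1])
    for n in names:
        for d in ctrl.look_for(p,n)[:2]:
            c=np.array(d["position"]); w=Ei[:3,:3]@c+Ei[:3,3]
            print(cam,n,round(d["p"],2),w.round(4),"px",round(p["fx"]*c[0]/c[2]+p["cx"]),round(p["fy"]*c[1]/c[2]+p["cy"]))
    return p
def proj(p,w):
    E=np.array(p["extrinsics"]); c=E[:3,:3]@np.array(w)+E[:3,3]
    return np.array([p["fx"]*c[0]/c[2]+p["cx"],p["fy"]*c[1]/c[2]+p["cy"]])
def ray(p,u,v,z):
    E=np.array(p["extrinsics"]); Rt=E[:3,:3].T; o=-Rt@E[:3,3]
    d=Rt@np.array([(u-p["cx"])/p["fx"],(v-p["cy"])/p["fy"],1]); return o+d*(z-o[2])/d[2]
E
python3 - <<'E'
from h import *
for c in("top","side"):
    p=look(c,["spacer","vblock","stand","feeler","bearing","wrench","flange","grease","bolt"],f"pics/{c}0.png")
    E=np.array(p["extrinsics"]);print(p["fx"],p["cx"],p["cy"],-E[:3,:3].T@E[:3,3],E[2,:3])
print(ctrl.get_state())
E
```

```text
top spacer 0.56 [ 0.5465 -0.1806  0.086 ] px 305 185
top vblock 0.72 [ 0.5512 -0.1664  0.005 ] px 297 189
top stand 0.76 [0.6594 0.0861 0.0209] px 210 154
top feeler 0.41 [0.6    0.1007 0.1045] px 200 167
top bearing 0.59 [ 0.5322 -0.0239  0.0137] px 248 196
top wrench 0.79 [ 0.686  -0.0957  0.0041] px 272 145
top flange 0.87 [ 0.6434 -0.4242  0.011 ] px 384 155
top grease 0.61 [0.381  0.3448 0.0872] px 110 252
378.0160908727681 252.48742196765212 187.44417962838546 [ 0.37854685 -0.05914571  1.09625291] [ 0.16225187  0.02097802 -0.98652636]
side spacer 0.86 [ 0.546  -0.1683  0.0776] px 269 174
side spacer 0.49 [ 0.5428 -0.1642  0.0225] px 269 190
side vblock 0.55 [ 0.5447 -0.1626  0.0179] px 268 191
side vblock 0.26 [0.6565 0.1086 0.0147] px 187 231
side stand 0.78 [0.6567 0.1092 0.0177] px 187 230
side feeler 0.47 [ 0.6437 -0.4154  0.0094] px 273 154
side bearing 0.49 [ 0.5387 -0.0183  0.0142] px 248 218
side wrench 0.53 [ 0.6803 -0.0851  0.0047] px 218 196
side flange 0.58 [ 0.6393 -0.4148  0.0102] px 274 154
side grease 0.94 [0.3684 0.3761 0.0671] px 226 345
side bolt 0.65 [ 0.357
[... 205 characters left out ...]
]
{'time': 1.0, 'qpos': array([-1.30599675e+00,  2.86277532e-01,  1.57670652e+00,  1.67344540e-05,
        1.27859601e+00, -1.49980172e-01]), 'dq': array([ 0.00128865, -0.00187884,  0.00046349, -0.00065557, -0.00138314,
       -0.00035873]), 'joint_efforts': array([-2.68971098e-04, -4.05974221e+01, -2.92948687e+01, -1.18719508e-04,
        5.47837644e-04,  2.16866418e-06]), 'eef_pos': array([ 0.27205579, -0.61772967,  0.25333632]), 'tcp_rot': array([9.78572186e-01, 2.05904049e-01, 8.36040481e-06, 5.82200393e-06]), 'contact_force': array([ 1.11240955, -0.13632027,  0.49469963]), 'wrist_torque': array([-0.05993702, -0.00677413,  0.00983766]), 'finger_force': 0.0, 'opening': 1.0057220702531016}
```

```bash
python3 -c "
import cv2
a=cv2.imread('pics/top0.png')[90:250,150:350];cv2.imwrite('pics/topc.png',cv2.resize(a,(750,600),interpolation=2))
a=cv2.imread('pics/side0.png')[130:270,140:320];cv2.imwrite('pics/sidec.png',cv2.resize(a,(771,600),interpolation=2))"
```

```text
(no output)
```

View pics/topc.png

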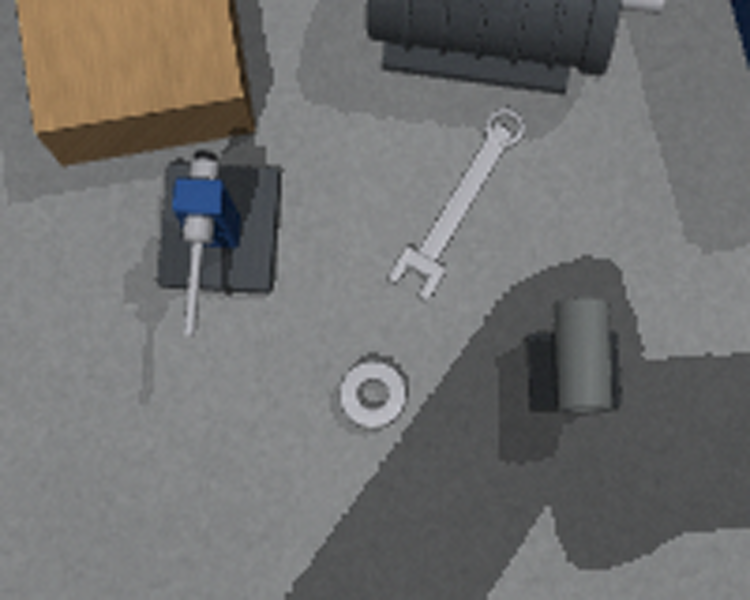

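View pics/sidec.png

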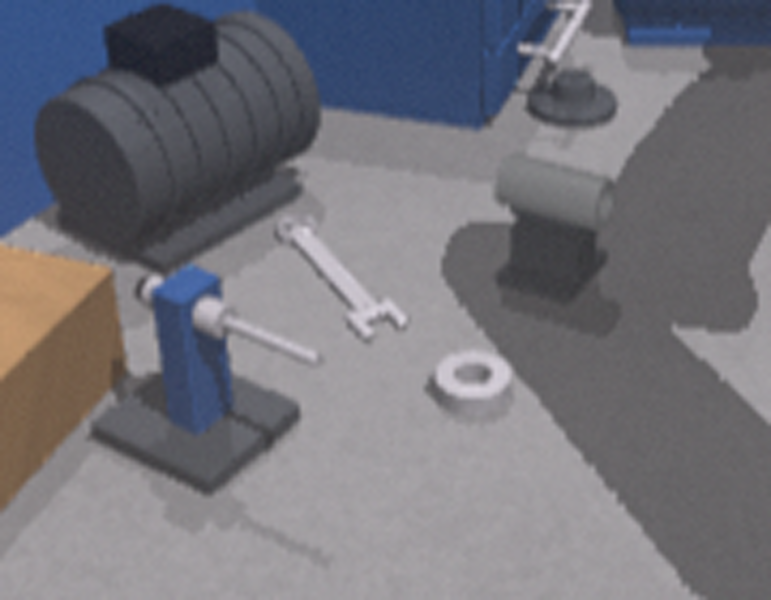

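The top crop shows the pin tip at about full-picture px (200.7,178.5), the pin root at (203,154), and the spacer from (305,170) to (306,199). The side crop shows the pin tip at about (214.7,213.6). The bearing lies between them, and the wooden box is behind the stand.

Run:
```python
from h import *
P={c:ctrl.read_camera(c) for c in("top","side")}
T=lambda x,y:(150+(x+.5)/3.75-.5,90+(y+.5)/3.75-.5)
S=lambda x,y:(140+(x+.5)/4.283-.5,130+(y+.5)/4.286-.5)
def yaw(a,b): d=b-a; return np.degrees(np.arctan2(d[1],d[0])).round(1)
a=ray(P["top"],*T(190,332),.1);b=ray(P["top"],*T(200,240),.1);print("pin top",a,b,yaw(a,b),np.linalg.norm(b-a))
a=ray(P["side"],*S(320,358),.1);b=ray(P["side"],*S(228,320),.1);print("pin side",a,b,yaw(a,b),np.linalg.norm(b-a))
f=[ray(P["top"],*T(*q),.016) for q in((158,286),(270,292),(281,167),(172,160))]
print("foot",np.round(f,4).tolist(),yaw(f[0],f[3]),yaw(f[1],f[2]),yaw(f[1],f[0])-90,np.mean(f,axis=0))
for z,q in((.07,((556,300),(557,408))),(.07,((608,300),(612,408)))):
    a,b=[ray(P["top"],*T(*k),z) for k in q];print("sp",a,b,yaw(b,a))
b=[ray(P["top"],*T(*q),.09) for q in((582,298),(585,411))];print("sp axis",b,yaw(b[1],b[0]))
```

```text
pin top [0.57133768 0.10195467 0.1       ] [0.63907117 0.09471426 0.1       ] -6.1 0.0681193728122763
pin side [0.56782939 0.10153932 0.1       ] [0.63697047 0.09568743 0.1       ] -4.8 0.0693882835497015
foot [[0.6249, 0.1407, 0.016], [0.6177, 0.0529, 0.016], [0.7187, 0.0433, 0.016], [0.7271, 0.13, 0.016]] -6.0 -5.4 -4.700000000000003 [0.67210205 0.09170324 0.016     ]
sp [ 0.59396926 -0.16397172  0.07      ] [ 0.51370003 -0.16138825  0.07      ] -1.8
sp [ 0.59293339 -0.20215806  0.07      ] [ 0.51269579 -0.2012773   0.07      ] -0.6
sp axis [array([ 0.59073794, -0.18072377,  0.09      ]), array([ 0.50840795, -0.17922054,  0.09      ])] -1.0
```

The rows are not in the units I measure in: shifts go in shares of 750 mm and turns go in shares of 4 rad. I convert before sending: 433 mm / 750 = 0.5773, 379 mm / 750 = 0.5053, 25 degrees / 229.1831 = 0.1091.

send_rows(rows="0 0 0.0175 0.072 -0.048 0 1;0 0 0.0349 0.144 -0.0947 0 1;0 0 0.0524 0.216 -0.1427 0 1;0 0 0.0654 0.288 -0.1907 0 1;0 0 0.0785 0.3613 -0.2373 0 1;0 0 0.0916 0.4333 -0.2853 0 1;0 0 0.1091 0.5053 -0.3333 0 1;0 0 0.1091 0.5773 -0.38 0 1")

```text
time: 2.1
eef_pos: [0.5443, -0.196, 0.2537]
tcp_rot: [1.0, -0.011, 0.0, 0.0]
contact_force: [0.1, 0.7, -0.2]
opening: 1.004
finger_force: 0.0
```

send_rows(rows="0 0 0 0 0 0.0533 1;0 0 0 0 0 0.0933 1;0 0 0 0 0 0.0933 1")

```text
time: 2.48
eef_pos: [0.5418, -0.1965, 0.1803]
tcp_rot: [1.0, -0.011, -0.003, -0.002]
contact_force: [-0.0, -1.4, -0.4]
opening: 1.002
finger_force: 0.0
```

Run:
```python
from h import *
p=look("side",["spacer","vblock"],"pics/s1.png");q=look("top",["spacer"])
s=ctrl.get_state();print(s["eef_pos"],R.from_quat(s["tcp_rot"]).as_matrix().round(3),s["contact_force"],s["qpos"].round(2))
a=cv2.imread('pics/s1.png')[100:250,180:380];cv2.imwrite('pics/s1c.png',cv2.resize(a,(800,600),interpolation=2))
```

```text
side spacer 0.79 [ 0.5459 -0.1679  0.0733] px 269 175
side vblock 0.71 [ 0.6401 -0.4126  0.0078] px 274 155
side vblock 0.59 [ 0.5479 -0.1616  0.0193] px 267 191
[ 0.54434766 -0.19866464  0.18553361] [[ 1.    -0.022  0.003]
 [-0.022 -1.    -0.002]
 [ 0.003  0.002 -1.   ]] [-0.05153079 -0.31236398  0.04438914] [-0.52  0.14  1.88  0.    1.12  1.07]
```

View pics/s1c.png

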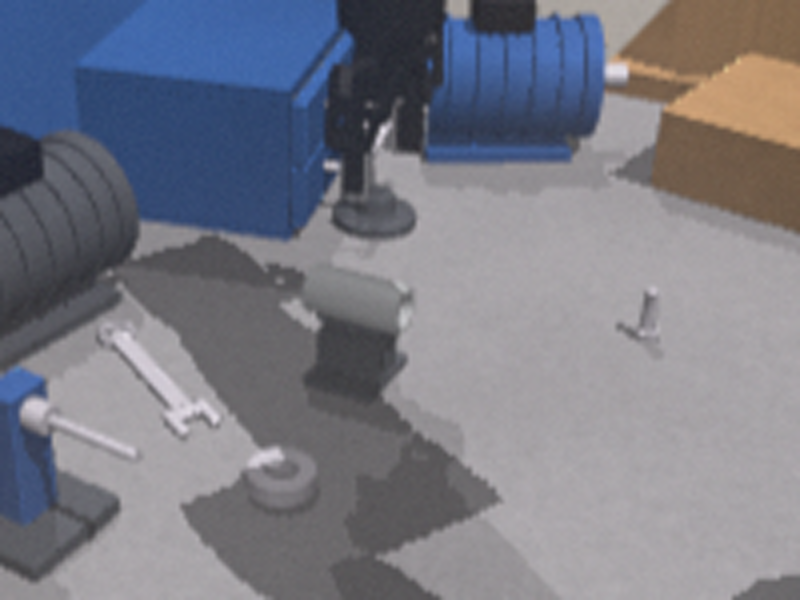

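The gripper is above the spacer and nothing has been touched. I'll let it settle.

send_rows(rows="0 0 0 0 0 0 1;0 0 0 0 0 0 1;0 0 0 0 0 0 1")

```text
time: 3.1
eef_pos: [0.5435, -0.1979, 0.1836]
tcp_rot: [1.0, -0.011, 0.0, 0.0]
contact_force: [0.2, 0.4, 1.1]
opening: 1.0
finger_force: 0.0
```

Converted, 109 mm / 750 = 0.1453, 100 mm / 750 = 0.1333.

send_rows(rows="0 0 0 0.012 -0.0213 0 1;0 0 0 0.012 -0.0213 0 1;0 0 0 0.012 -0.0213 0.04 1;0 0 0 0.012 -0.0213 0.0733 1;0 0 0 0.012 -0.0213 0.1067 1;0 0 0 0.012 -0.0213 0.1333 1;0 0 0 0.012 -0.0213 0.1453 1;0 0 0 0.012 -0.0213 0.1453 1")

```text
time: 4.1
eef_pos: [0.5526, -0.1819, 0.0739]
tcp_rot: [1.0, -0.011, -0.0, -0.0]
contact_force: [0.0, -0.2, -0.1]
opening: 1.0
finger_force: 0.0
```

Run:
```python
from h import *
look("side",[],"pics/s2.png");look("top",[],"pics/t2.png")
a=cv2.imread('pics/s2.png')[130:230,210:330];b=cv2.imread('pics/t2.png')[120:240,240:360]
cv2.imwrite('pics/c2.png',np.hstack([cv2.resize(a,(400,400),interpolation=2),cv2.resize(b,(400,400),interpolation=2)]))
```

```text
(no output)
```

View pics/c2.png

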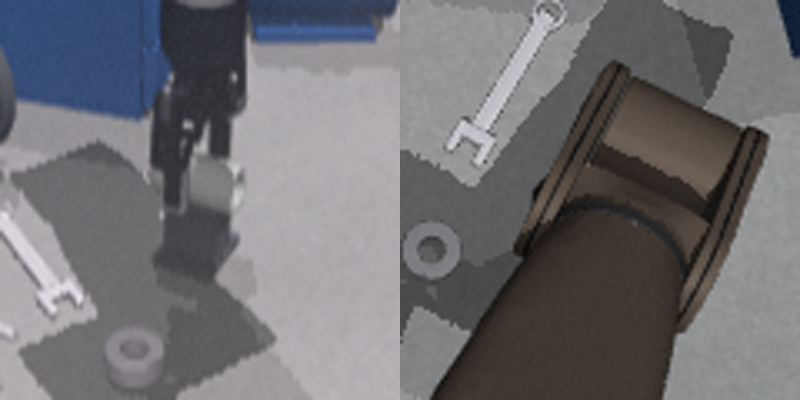

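The side view shows the fingers straddling the spacer near its middle. Closing.

send_rows(rows="0 0 0 0 0 0 -1;0 0 0 0 0 0 -1;0 0 0 0 0 0 -1;0 0 0 0 0 0 -1;0 0 0 0 0 0 -1;0 0 0 0 0 0 -1;0 0 0 0 0 0 -1;0 0 0 0 0 0 -1", grip_force=60)

```text
time: 5.2
eef_pos: [0.5532, -0.1805, 0.0756]
tcp_rot: [1.0, -0.011, 0.0, -0.001]
contact_force: [-0.9, 5.1, 6.3]
opening: 0.45
finger_force: 60.2
```

Converted, -110 mm / 750 = -0.1467, -90 mm / 750 = -0.12.

send_rows(rows="0 0 0 0 0 -0.0133 -1;0 0 0 0 0 -0.04 -1;0 0 0 0 0 -0.08 -1;0 0 0 0 0 -0.12 -1;0 0 0 0 0 -0.1467 -1;0 0 0 0 0 -0.1467 -1;0 0 0 0 0 -0.1467 -1")

```text
time: 6.08
eef_pos: [0.552, -0.1817, 0.1832]
tcp_rot: [1.0, -0.011, -0.001, -0.0]
contact_force: [-0.9, 0.2, -2.5]
opening: 0.447
finger_force: 60.3
```

Run:
```python
from h import *
look("side",["spacer","vblock"]);
s=ctrl.get_state();print(s["eef_pos"],s["contact_force"],s["wrist_torque"],s["qpos"].round(2),s["opening"])
```

```text
side spacer 0.61 [ 0.5279 -0.1707  0.1776] px 276 146
side vblock 0.75 [ 0.5449 -0.1643  0.0291] px 268 188
[ 0.55194218 -0.18161199  0.18256585] [-0.67535472  0.43695935 -1.46436473] [ 0.01481094 -0.01799536  0.0112484 ] [-0.49  0.15  1.87 -0.    1.12  1.1 ] 0.44793654795233656
```

Converted, -289 mm / 750 = -0.3853, -270 mm / 750 = -0.36, 4 degrees / 229.1831 = 0.0175.

send_rows(rows="0 0 0.0044 -0.0107 -0.0467 0 -1;0 0 0.0087 -0.0227 -0.1133 0 -1;0 0 0.0131 -0.0347 -0.18 0 -1;0 0 0.0175 -0.0467 -0.2467 0 -1;0 0 0.0175 -0.0587 -0.3133 0 -1;0 0 0.0175 -0.0707 -0.36 0 -1;0 0 0.0175 -0.0707 -0.3853 0 -1;0 0 0.0175 -0.0707 -0.3853 0 -1")

```text
time: 7.22
eef_pos: [0.5053, 0.1091, 0.1834]
tcp_rot: [0.999, -0.044, -0.001, 0.0]
contact_force: [-0.2, -0.1, -2.0]
opening: 0.444
finger_force: 60.5
```

send_rows(rows="0 0 0 0 0 0 -1;0 0 0 0 0 0 -1;0 0 0 0 0 0 -1")

```text
time: 7.6
eef_pos: [0.5061, 0.1073, 0.1843]
tcp_rot: [0.999, -0.046, -0.0, 0.0]
contact_force: [-0.9, 0.0, -2.2]
opening: 0.446
finger_force: 60.5
```

Yaw is -5.3°, as intended. Next I go down 79 mm and look.

Converted, 79 mm / 750 = 0.1053, 70 mm / 750 = 0.0933.

send_rows(rows="0 0 0 0 0 0.02 -1;0 0 0 0 0 0.0467 -1;0 0 0 0 0 0.0733 -1;0 0 0 0 0 0.0933 -1;0 0 0 0 0 0.1053 -1;0 0 0 0 0 0.1053 -1;0 0 0 0 0 0.1053 -1")

```text
time: 8.48
eef_pos: [0.5066, 0.1081, 0.106]
tcp_rot: [0.999, -0.046, 0.001, -0.0]
contact_force: [-0.1, 0.2, -0.8]
opening: 0.449
finger_force: 60.6
```

Run:
```python
from h import *
look("side",["spacer"],"pics/s3.png");look("top",[],"pics/t3.png")
a=cv2.imread('pics/s3.png')[150:270,160:280];b=cv2.imread('pics/t3.png')[120:220,150:250]
cv2.imwrite('pics/c3.png',np.hstack([cv2.resize(a,(400,400),interpolation=2),cv2.resize(b,(400,400),interpolation=2)]))
s=ctrl.get_state();print(s["eef_pos"],s["contact_force"],s["qpos"].round(2))
```

```text
side spacer 0.91 [0.4786 0.1168 0.1068] px 243 225
[0.50659261 0.10811201 0.10618394] [ 0.18952864  0.1521265  -1.18231967] [0.01 0.12 2.07 0.   0.95 1.68]
```

View pics/c3.png

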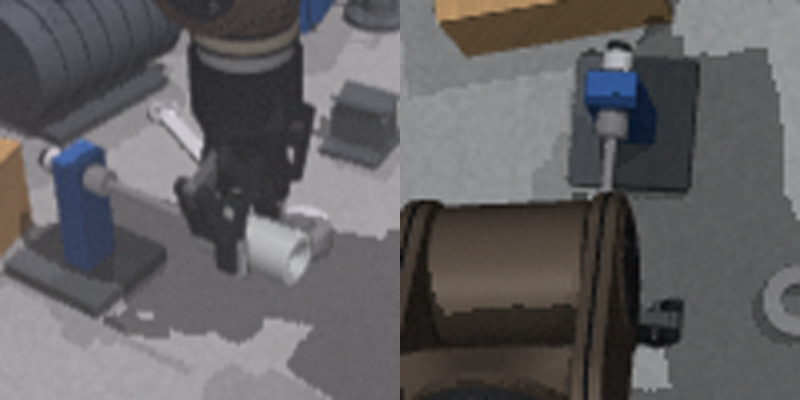

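In the side view the pin (root at crop 100,178, tip hidden behind the finger) lines up with the spacer. Pushing in along tool x.

Converted, 16 mm / 750 = 0.0213, 12 mm / 750 = 0.016.

send_rows(rows="0 0 0 0.0053 0 0 -1;0 0 0 0.0107 0 0 -1;0 0 0 0.016 0 0 -1;0 0 0 0.0213 0 0 -1;0 0 0 0.0213 0 0 -1;0 0 0 0.0213 0 0 -1")

```text
time: 9.38
eef_pos: [0.5218, 0.1066, 0.1052]
tcp_rot: [0.999, -0.046, -0.0, -0.0]
contact_force: [-0.1, -0.2, -2.0]
opening: 0.444
finger_force: 60.6
```

Converted, 24 mm / 750 = 0.032, 20 mm / 750 = 0.0267.

send_rows(rows="0 0 0 0.0053 0 0 -1;0 0 0 0.0107 0 0 -1;0 0 0 0.016 0 0 -1;0 0 0 0.0213 0 0 -1;0 0 0 0.0267 0 0 -1;0 0 0 0.032 0 0 -1;0 0 0 0.032 0 0 -1;0 0 0 0.032 0 0 -1")

```text
time: 10.38
eef_pos: [0.5455, 0.1045, 0.1052]
tcp_rot: [0.999, -0.046, -0.0, -0.0]
contact_force: [-4.2, 0.9, 1.4]
opening: 0.446
finger_force: 60.7
```

Run:
```python
from h import *
look("side",["feeler"],"pics/s4.png");look("top",[],"pics/t4.png")
a=cv2.imread('pics/s4.png')[150:270,160:280];b=cv2.imread('pics/t4.png')[120:220,150:250]
cv2.imwrite('pics/c4.png',np.hstack([cv2.resize(a,(400,400),interpolation=2),cv2.resize(b,(400,400),interpolation=2)]))
F=[]
for i in range(8): ctrl.read_camera("top"); s=ctrl.get_state(); F.append(s["contact_force"])
print(s["eef_pos"],np.mean(F,0),np.std(F,0),s["qpos"].round(2))
```

```text
[0.54571958 0.1044824  0.10521899] [-3.83419946  1.30493462 -0.4751887 ] [0.33381672 0.49050676 0.57092285] [0.01 0.2  1.98 0.   0.97 1.67]
```

View pics/c4.png

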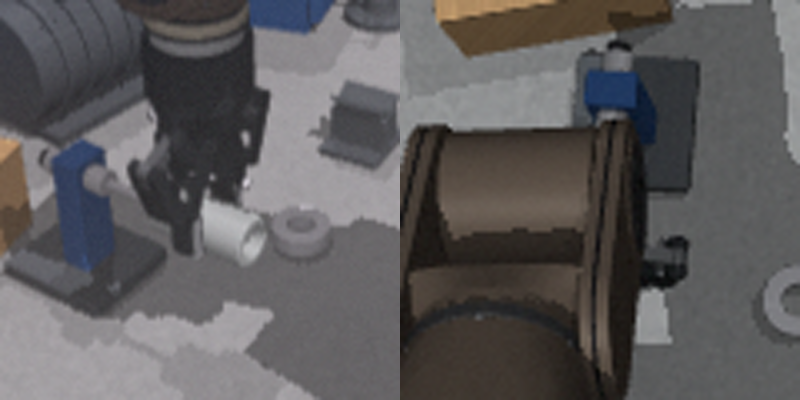

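The force is -3.9 N against the push, which fits about 15 mm of spring (0.5 + 0.22·15 = 3.8 N). So the front end (tool +x) is solid and the hole is at the rear end (tool -x). Now I back off, lift, and roll the tool half a turn.

Converted, -105 mm / 750 = -0.14, -65 mm / 750 = -0.0867.

send_rows(rows="0 0 0 -0.0107 0 0 -1;0 0 0 -0.0267 0 0 -1;0 0 0 -0.0467 0 0 -1;0 0 0 -0.06 0 0 -1;0 0 0 -0.06 0 0 -1;0 0 0 -0.06 0 -0.0333 -1;0 0 0 -0.06 0 -0.0867 -1;0 0 0 -0.06 0 -0.14 -1")

```text
time: 11.92
eef_pos: [0.5013, 0.1084, 0.2115]
tcp_rot: [0.999, -0.046, 0.0, 0.0]
contact_force: [0.3, -0.5, -1.7]
opening: 0.452
finger_force: 60.5
```

Converted, -180 mm / 750 = -0.24, -170 mm / 750 = -0.2267, -52 degrees / 229.1831 = -0.2269.

send_rows(rows="0 0 0 0 0 -0.0533 -1;0 0 -0.0262 0 0 -0.1067 -1;0 0 -0.0611 0 0 -0.16 -1;0 0 -0.096 0.0133 0 -0.2 -1;0 0 -0.1309 0.0267 0 -0.2267 -1;0 0 -0.1658 0.04 0 -0.24 -1;0 0 -0.2007 0.0533 0 -0.24 -1;0 0 -0.2269 0.0667 0 -0.24 -1")

```text
time: 12.92
eef_pos: [0.5515, 0.1038, 0.3907]
tcp_rot: [0.917, 0.398, 0.001, 0.0]
contact_force: [-0.4, 0.0, -2.6]
opening: 0.444
finger_force: 60.4
```

Converted, -64 degrees / 229.1831 = -0.2793.

send_rows(rows="0 0 -0.0349 0 0 0 -1;0 0 -0.0698 0 0 0 -1;0 0 -0.1047 0 0 0 -1;0 0 -0.1396 0 0 0 -1;0 0 -0.1745 0 0 0 -1;0 0 -0.2094 0 0 0 -1;0 0 -0.2443 0 0 0 -1;0 0 -0.2793 0 0 0 -1")

```text
time: 13.92
eef_pos: [0.5512, 0.1038, 0.3904]
tcp_rot: [0.566, 0.824, 0.0, 0.0]
contact_force: [-0.8, 0.5, -1.2]
opening: 0.448
finger_force: 60.3
```

Converted, -55 degrees / 229.1831 = -0.24.

send_rows(rows="0 0 -0.0349 0 0 0 -1;0 0 -0.0698 0 0 0 -1;0 0 -0.1047 0 0 0 -1;0 0 -0.1396 0 0 0 -1;0 0 -0.1745 0 0 0 -1;0 0 -0.2094 0 0 0 -1;0 0 -0.24 0 0 0 -1;0 0 -0.24 0 0 0 -1")

```text
time: 14.92
eef_pos: [0.5511, 0.1038, 0.3904]
tcp_rot: [0.125, 0.992, -0.0, 0.0]
contact_force: [-0.1, 0.5, -2.0]
opening: 0.447
finger_force: 60.3
```

Run:
```python
from h import *
s=ctrl.get_state();print(s["time"],s["eef_pos"],s["contact_force"],s["qpos"].round(3));print(R.from_quat(s["tcp_rot"]).as_matrix().round(3))
```

```text
14.925 [0.55109771 0.1038384  0.39040094] [-0.12703974  0.51455298 -1.96301475] [ 0.005 -0.04   1.689 -0.     1.492 -1.315]
[[-0.969  0.247  0.001]
 [ 0.247  0.969 -0.   ]
 [-0.001  0.    -1.   ]]
```

Converted, -80 mm / 750 = -0.1067, -60 mm / 750 = -0.08, -14 degrees / 229.1831 = -0.0611.

send_rows(rows="0 0 -0.0349 0 0 -0.04 -1;0 0 -0.0611 0 0 -0.08 -1;0 0 -0.0611 0 0 -0.1067 -1;0 0 -0.0611 0 0 -0.1067 -1")

```text
time: 15.42
eef_pos: [0.5512, 0.104, 0.4724]
tcp_rot: [0.003, 1.0, 0.0, 0.002]
contact_force: [1.0, 1.3, -2.0]
opening: 0.448
finger_force: 60.5
```

Converted, -90 mm / 750 = -0.12, -80 mm / 750 = -0.1067, -40 degrees / 229.1831 = -0.1745.

send_rows(rows="0 -0.0218 0 -0.0133 0 -0.0133 -1;0 -0.048 0 -0.0267 0 -0.0267 -1;0 -0.0742 0 -0.04 0 -0.0467 -1;0 -0.1004 0 -0.0533 0 -0.0667 -1;0 -0.1265 0 -0.0667 0 -0.0867 -1;0 -0.1527 0 -0.08 0 -0.1067 -1;0 -0.1745 0 -0.0933 0 -0.12 -1;0 -0.1745 0 -0.0933 0 -0.12 -1")

```text
time: 16.42
eef_pos: [0.6203, 0.1037, 0.558]
tcp_rot: [0.003, 0.94, -0.0, 0.34]
contact_force: [-0.7, 0.4, -2.6]
opening: 0.448
finger_force: 60.7
```

```bash
cat > st.py <<'E'
from h import *
s=ctrl.get_state();print(s["time"],s["eef_pos"],s["contact_force"],s["qpos"].round(3));print(R.from_quat(s["tcp_rot"]).as_matrix().round(3))
E
python3 st.py
```

```text
16.425 [0.62028093 0.1036985  0.55801831] [-0.66982935  0.43642875 -2.57204335] [ 0.007 -0.214  1.645 -0.008  1.017 -1.556]
[[-0.769  0.005  0.639]
 [ 0.004  1.    -0.003]
 [-0.639  0.001 -0.769]]
```

Converted, -104 mm / 750 = -0.1387, -95 mm / 750 = -0.1267, -50 degrees / 229.1831 = -0.2182.

send_rows(rows="0 -0.0218 0 -0.0173 0 -0.0053 -1;0 -0.048 0 -0.04 0 -0.012 -1;0 -0.0742 0 -0.0627 0 -0.0187 -1;0 -0.1004 0 -0.0853 0 -0.0253 -1;0 -0.1265 0 -0.1067 0 -0.032 -1;0 -0.1527 0 -0.1267 0 -0.0387 -1;0 -0.1833 0 -0.1387 0 -0.0413 -1;0 -0.2182 0 -0.1387 0 -0.0413 -1")

```text
time: 17.42
eef_pos: [0.6747, 0.1134, 0.666]
tcp_rot: [0.012, 0.755, -0.012, 0.656]
contact_force: [-0.8, -1.3, -1.6]
opening: 0.45
finger_force: 60.8
```

send_rows(rows="0 0 0 0 0 0 -1;0 0 0 0 0 0 -1;0 0 0 0 0 0 -1")

```text
time: 17.8
eef_pos: [0.6739, 0.1142, 0.6707]
tcp_rot: [0.011, 0.752, -0.011, 0.659]
contact_force: [-0.1, -0.3, -1.3]
opening: 0.449
finger_force: 60.8
```

```bash
python3 st.py
```

```text
17.8 [0.67391583 0.11415823 0.67072471] [-0.08672073 -0.29378713 -1.26583635] [ 0.045 -0.27   1.747 -0.326  0.238 -1.246]
[[-0.131  0.031  0.991]
 [ 0.001  1.    -0.031]
 [-0.991 -0.003 -0.131]]
```

Joint 5 is at its limit. I'll go higher and farther out before finishing the tilt.

Converted, -88 mm / 750 = -0.1173, -70 mm / 750 = -0.0933, -7.5 degrees / 229.1831 = -0.0327.

send_rows(rows="0 0 0 -0.0267 0 0.0133 -1;0 0 0 -0.06 0 0.0333 -1;0 0 0 -0.0933 0 0.06 -1;0 0 0 -0.1173 0 0.08 -1;0 0 0 -0.1173 0 0.08 -1;0 -0.0131 0 -0.1173 0 0.08 -1;0 -0.0327 0 -0.1173 0 0.08 -1;0 -0.0327 0 -0.1173 0 0.08 -1")

```text
time: 18.8
eef_pos: [0.7425, 0.1186, 0.763]
tcp_rot: [0.014, 0.717, -0.016, 0.697]
contact_force: [0.2, -0.2, -1.5]
opening: 0.443
finger_force: 60.8
```

send_rows(rows="0 0 0 0 0 0 -1;0 0 0 0 0 0 -1;0 0 0 0 0 0 -1")

```text
time: 19.18
eef_pos: [0.7429, 0.1181, 0.7639]
tcp_rot: [0.014, 0.716, -0.016, 0.697]
contact_force: [-0.2, -0.3, -1.9]
opening: 0.451
finger_force: 60.8
```

```bash
python3 st.py
```

```text
19.175 [0.74291546 0.11814686 0.76390152] [-0.23831352 -0.29392553 -1.87325679] [ 0.052 -0.1    1.479 -0.412  0.238 -1.17 ]
[[-0.027  0.043  0.999]
 [-0.002  0.999 -0.043]
 [-1.    -0.003 -0.027]]
```

Converted, -90 mm / 750 = -0.12, -70 mm / 750 = -0.0933, -1.6 degrees / 229.1831 = -0.007.

send_rows(rows="0 0 0 -0.0267 0 0.0067 -1;0 0 0 -0.06 0 0.0133 -1;0 0 0 -0.0933 0 0.02 -1;0 -0.007 0 -0.12 0 0.0267 -1;0 -0.007 0 -0.12 0 0.0267 -1;0 -0.007 0 -0.12 0 0.0267 -1;0 -0.007 0 -0.12 0 0.0267 -1;0 -0.007 0 -0.12 0 0.0267 -1")

```text
time: 20.18
eef_pos: [0.7654, 0.1177, 0.8524]
tcp_rot: [0.014, 0.707, -0.016, 0.707]
contact_force: [0.1, -0.1, -1.8]
opening: 0.448
finger_force: 60.8
```

```bash
python3 st.py
```

```text
20.175 [0.76541758 0.11773039 0.85244652] [ 0.14950723 -0.08100536 -1.79741644] [ 0.049 -0.008  1.243 -0.271  0.347 -1.319]
[[ 0.     0.042  0.999]
 [-0.003  0.999 -0.042]
 [-1.    -0.003  0.   ]]
```

Run:
```python
from h import *
o=[]
for c in("side","top"):
    p=look(c,["spacer"]);u=proj(p,[.77,.118,.852]).round().astype(int);print(u)
    a=np.pad(p["color"],((60,60),(60,60),(0,0)))[max(u[1],0):u[1]+120,max(u[0],0):u[0]+120]
    o.append(cv2.resize(a[:,:,::-1],(400,400),interpolation=2))
cv2.imwrite("pics/c5.png",np.hstack(o))
```

```text
[  66 -226]
[  32 -232]
```

View pics/c5.png

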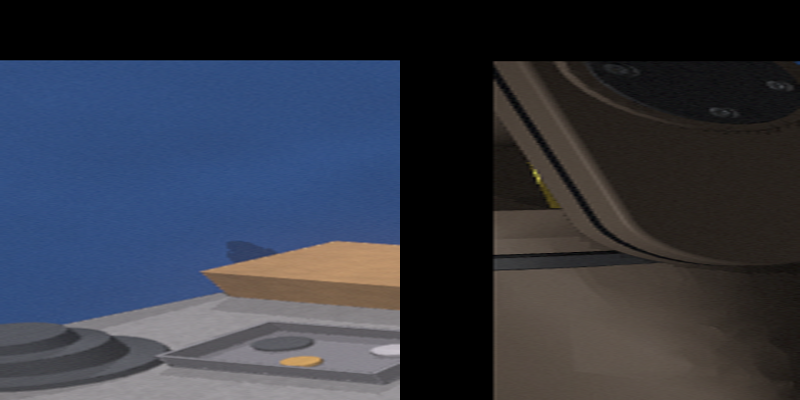

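The spacer is held outside both camera views at z≈0.85. The evidence it is still held is steady: opening 0.448, pad force 60.8 N, weight 1.8 N. Tool x points straight down, so the hollow end (tool -x) points up. Handing in.

```bash
python3 -c "
from plant import ctrl
s=ctrl.get_state();print(s['finger_force'],abs(s['dq']).max());print(ctrl.sign_off())"
```

```text
60.81931510940194 0.0021555915272989524
the job is handed in; nothing more can be done
None
```

I handed the job in at about 20 s: the end I tried on the pin was solid (3.9 N at about 15 mm push), so I turned the spacer to hold its other, hollow end straight up at about 0.85 m. That height was out of both cameras' view, so the final pose rests on the arm's readings, and joint 5 briefly read 0.238 against its 0.24 limit while turning.

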